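# Hold the date stamp flush on a sloping label

## Robot

A 7-joint arm with a two-finger parallel gripper is mounted at the origin on a cart in front of the work surface, level with it; the furniture and walls round the work are solid. World frame = base frame: x ahead of the robot, y to its left, z up, the work surface at z = 0. Lengths are in m, angles in rad, forces in N, time in s.
With the tool pointing down it reaches from about 0.35 to 0.9 m from the base axis. Payload 8.1 kg.
Tool frame: the origin (TCP) lies on the centre line of the jaws, within the pads' length; the fingertips stand 22 mm ahead of it and the grasp point (between the pads) lies 3 mm ahead of it (arm.finger_overhang is the distance from the TCP to the fingertips, in m); z points along the fingers, y is the direction in which the jaws open and shut (so a half turn about z gives the same grasp; the last joint's range is limited). The gripper opens to 92 mm and grips with 3 to 60 N. Pads are 19 mm wide; open, the fingers measure 130 mm over their backs; the gripper's body (75 mm by 190 mm) begins 47 mm behind the grasp point.
Start: joints at [1.089, 0.434, 0.025, 1.573, -0.012, 1.134, -0.075], TCP at [0.231, -0.581, 0.249] pointing down, gripper open.
Joint ranges: [-2.62, 2.62], [-0.44, 2.09], [-1.27, 1.32], [0.08, 2.57], [-1.32, 4.46], [0.12, 2], [-2.74, 2.74]. Speed limits (rad/s): [2.22, 2.22, 3.01, 3.01, 3.14, 3.14, 3.14].

## Interface

Orientations are given as a rotation vector (axis times angle).
In Python, from cell import arm gives the robot as it stands. The module is installed in compiled form; this text tells all that it offers.
- The arm moves only by the tool step_arm, never from a script. Its argument "plan" is a list of rows, each an object of numbers: "wx", "wy", "wz": the turn, a rotation vector about the tool's x, y, z in units of 6 degrees (1.0 is 6 degrees); "tx", "ty", "tz": the shift along the tool's x, y, z in cm; "hand": the opening, from 0 (shut) to 1 (fully open). A call has exactly 10 rows; each row shifts and turns the commanded pose from where the row before left it, along the tool's axes as they then stand; what a row does not reach is not made up. A row lasts 1/12 s, in which the tool goes at most 41.7 mm and 7.16 degrees, less where a joint would pass 70% of its speed; a pose out of reach is approached as far as the arm can. A call is refused whole if a number of a shift passes 4.17 or a number of a turn 1, either way. A call with a gripper value outside its range is refused whole. The fingers move at their own pace and stop on an object; "force" is the grip in N (left out, the last holds). Time passes only in rows, so rows that do not move let the fingers close, or fill a call up. It gives the time, the measured TCP pose, the force and the opening at its end, in the units of the state.
- arm.observe(): the state, without advancing time (a new reading comes with each control period).
- arm.get_image(name): name is "side" or "top"; returns (picture, depth): 420x560x3 uint8, red, green, blue; 420x560 float32, m along the optical axis (not along the pixel's ray), 0 where there is no reading.
- arm.calibration(name): a dict with "mtx" (3x3 intrinsics, pixels), "dist_coeffs" ([k1, k2, p1, p2, k3] as OpenCV has them; the pictures are not rectified), "R" (3x3) and "t" (3): a world point X has camera coordinates R X + t. Camera axes: x right, y down, z forward; pixel columns grow to the right and rows downward; lengths in m; the calibration is good to about 2 mm. A picture is of the moment at which its call begins. calibration takes no time and is no camera call.
- arm.sign_off(): hands the job in, once; it reports no verdict.
The state is a dict: "clock": time; "joints": joint angles; "dq": joint speeds; "joint_efforts": joint torques, N m; "position": TCP position; "ee_rot": TCP orientation; "force": force on the tool from outside, world axes, zero at the start; "ft_torque": the same for the moment, N m; "width": opening from 0.0 (shut) to 1.0 (fully open).
Only numpy, scipy, OpenCV 4.12 (cv2) and the standard library are available. Lean on these libraries where they do the work, as an engineer would, in place of code of your own. Each camera call takes 0.05 s, during which the arm holds its last target.

## Task

Pick up the date stamp by its round handle, tilt it to match the slope of the label on the label stand, and press its foot gently and flat onto the middle of the label, with the long side of the foot along the long side of the label. Finish while holding it there: keep the stamp gripped and lightly pressed against the label, do not let go. Leave the label roll, the timer and the measuring cup where they are.

Things in the scene. Friction and masses are not known exactly. Their poses are not given: they have to be found in the camera images.
- date_stamp: Date stamp standing upright on the table: black rectangular foot 26 (x) x 44 (y) x 26 mm high, above it on the same axis a red round handle 26 mm in diameter from 26 to 70 mm above the underside; 0.06 kg. Origin at the centre of the foot's flat underside (the stamping face), z up the handle, y along the foot's long side. Turned half round it counts the same.
- label_stand: Grey label stand fixed to the table: base 120 (x) x 150 (y) mm, 11 mm thick, with two upright cheeks at y = +-66 mm, 75 mm high, black clamp knobs outside them reaching y = +-85 mm. Between them a plate tilts about the stand's y, 60 mm above the table. Origin at the centre of its underside; the low side of the slope is toward its -x, roughly toward the robot's right (-y).
- label_mid (a point): Centre of the upper face of the white paper label, 56 (x) x 74 (y) mm, lying flat on a grey platen 84 x 100 x 6 mm, a thin flat clip at each short end. z is the outward normal of the slope, x up the slope, y level across it along the label's long side. 8 mm above the tilt axis along the normal while unpressed. Only the cheeks stand higher beside it, tops 7 mm above the platen face.
- tilt_plate (a joint): Slope of the label from level in rad (0 level, grows as the face tips toward the stand's front); set somewhere from 0.26 to 0.58 at the start and clamped, so that it does not give way under light pressing.
- platen (a joint): How far the platen is pressed in, m, straight into the sloping face: 0 unpressed, 0.012 at its stop. It is sprung: it starts to give at about 1.5 to 2 N and then sinks 1 mm per 1.2 N, so about 0.004 is a light press of 6 to 7 N.
- label_roll: Bystander: roll of white labels lying flat, 70 x 77 mm, 28 mm high. Origin at its underside.
- timer: Bystander: round white kitchen timer, 66 mm across, 38 mm high. Origin at its underside.
- cup: Bystander: small measuring cup, 55 mm across, 40 mm high. Origin at its underside.

How it is judged:
By the outcome, as a careful person would: the job done as asked, in the order asked, and still so for the second after the job is handed in, while the arm keeps its last pose, push and grip.
It also fails if it takes over 38 s, if anything falls off the work surface, if the arm or the gripper's body presses on something with over 40 N, if the wrist force passes 120 N, or if a joint passes its speed limit or range.

## Working session

There is one attempt and no reset: what is moved stays moved. The work goes in short steps, Python scripts to look and compute and a tool call to move; the robot and the scene stay as the last step left them, time stands still between calls to the robot, and variables do not carry over. Pictures are saved under pics/ and viewed, and the job is handed in when it is done.

Besides the shell and the picture viewer there is one more tool, called after "Call:" by a JSON object that holds its "name" and its "arguments", one argument or row to a line. step_arm: Moves the arm, as the interface text tells. Its arguments: {"type":"object","properties":{"plan":{"type":"array"},"force":{"type":"number"}},"required":["plan"]}

```bash
mkdir -p pics; python3 - <<'E'
from cell import arm
import cv2,numpy as np
print(arm.observe())
for n in("side","top"):
    p,d=arm.get_image(n); cv2.imwrite(f"pics/{n}0.png",p[:,:,::-1]); np.save(f"pics/{n}0.npy",d)
    c=arm.calibration(n); print(n,c)
E
```

```text
{'clock': 0.0, 'joints': array([ 1.0894131 ,  0.43521302,  0.02497605,  1.57408153, -0.01158126,
        1.13400224, -0.07510963]), 'dq': array([-0.00117996, -0.00079959,  0.00077765, -0.00236658,  0.0013821 ,
       -0.00016346,  0.00124609]), 'joint_efforts': array([-1.74789857e-04, -6.67858815e+01,  9.84864347e-01, -3.14461613e+01,
       -6.05223561e-02,  4.29577637e-02,  1.71729807e-04]), 'position': array([ 0.2308878 , -0.58028242,  0.2479572 ]), 'ee_rot': array([-3.08397272e+00, -5.91045224e-01,  7.04717535e-04]), 'force': array([0.47983821, 0.66627374, 0.80823198]), 'ft_torque': array([-0.01177211, -0.02592516,  0.0073807 ]), 'width': 0.9989963530106465}
side {'mtx': array([[468.2900039 ,   0.        , 275.29876776],
       [  0.        , 468.2900039 , 209.5389466 ],
       [  0.        ,   0.        ,   1.        ]]), 'dist_coeffs': array([-0.128214,  0.      ,  0.      ,  0.      ,  0.      ]), 'R': array([[ 0.95609177, -0.29197103,  0.02532661],
       [-0.10529917, -0.42288691, -0.90004375],
       [ 0.27349699,  0.85785755, -0.435063  ]]), 't': array([-0.48466408,  0.16508908,  1.14866154])}
top {'mtx': array([[472.93182098,   0.        , 279.3806502 ],
       [  0.        , 472.93182098, 210.70139721],
       [  0.        ,   0.        ,   1.        ]]), 'dist_coeffs': array([0.00818721, 0.        , 0.        , 0.        , 0.        ]), 'R': array([[ 0.00243508, -0.99995781,  0.00885764],
       [-0.99077264, -0.00361286, -0.13548623],
       [ 0.13551252, -0.00844598, -0.99073963]]), 't': array([0.11806135, 0.52206346, 1.34278523])}
```

View pics/side0.png

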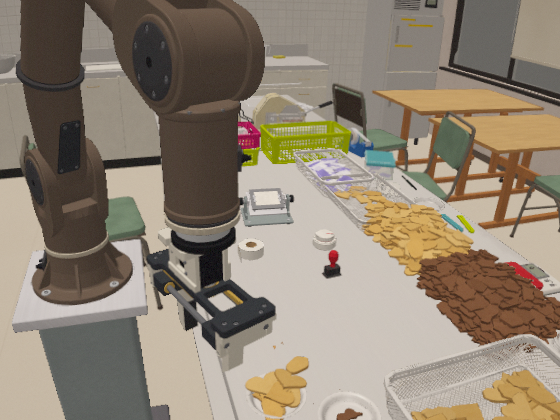

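View pics/top0.png

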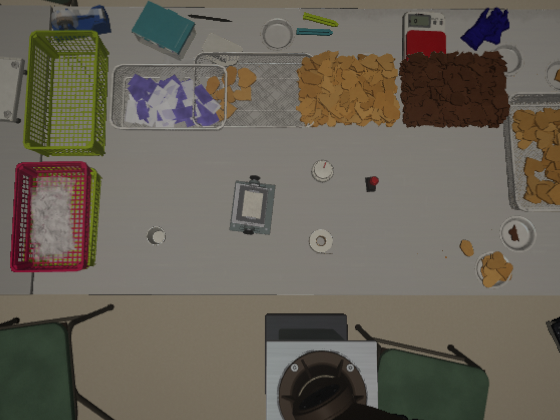

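The side view shows the stamp at about (333,263) and the stand at (267,207). In the top view they are at (372,183) and (252,205). The timer is at (322,171), the roll at (321,240) and the cup at (156,236). Next I'll enlarge crops and measure with depth.

```bash
cat > h.py <<'E'
import numpy as np,cv2
from cell import arm
def cloud(n,d):
    c=arm.calibration(n); h,w=d.shape
    u,v=np.meshgrid(np.arange(w),np.arange(h))
    p=cv2.undistortPoints(np.stack([u,v],-1).reshape(-1,1,2).astype(float),c["mtx"],c["dist_coeffs"]).reshape(h,w,2)
    X=np.dstack([p*d[...,None],d])
    return (X-c["t"])@c["R"]   # R^T(X-t)
def proj(n,P):
    c=arm.calibration(n); return cv2.projectPoints(np.asarray(P,float).reshape(-1,1,3),cv2.Rodrigues(c["R"])[0],c["t"],c["mtx"],c["dist_coeffs"])[0].reshape(-1,2)
def crop(img,x0,y0,x1,y1,s,fn): cv2.imwrite(fn,cv2.resize(img[y0:y1,x0:x1],None,fx=s,fy=s,interpolation=cv2.INTER_CUBIC))
E
python3 - <<'E'
from h import *
t=cv2.imread("pics/top0.png");s=cv2.imread("pics/side0.png")
a=[(t,222,165,282,245),(t,350,165,400,205),(s,235,180,300,230),(s,315,242,355,282)]
out=np.zeros((600,800,3),np.uint8)
for i,(im,x0,y0,x1,y1) in enumerate(a):
    k=min(400/(x1-x0),300/(y1-y0)); c=cv2.resize(im[y0:y1,x0:x1],None,fx=k,fy=k,interpolation=cv2.INTER_CUBIC)
    r,q=(i//2)*300,(i%2)*400; out[r:r+c.shape[0],q:q+c.shape[1]]=c[:300,:400]; print(i,k)
cv2.imwrite("pics/crops.png",out)
for n in("top","side"):
    d=np.load(f"pics/{n}0.npy");C=cloud(n,d);im=cv2.imread(f"pics/{n}0.png").astype(int)
    b,g,r=im[...,0],im[...,1],im[...,2]
    red=(r>110)&(g<60)&(b<70)
    m=red&(C[...,0]>.4)&(C[...,0]<.75)&(abs(C[...,1]+.25)<.2)
    print(n,m.sum(),"red",C[m].mean(0),C[m].min(0),C[m].max(0))
    # white label: bright & height .05-.09
    w=(b>185)&(g>185)&(r>185)&(C[...,2]>.04)&(C[...,2]<.1)&(C[...,0]>.4)&(C[...,0]<.75)&(C[...,1]>-.05)&(C[...,1]<.25)
    P=C[w]; c=P.mean(0); U,S,V=np.linalg.svd(P-c); nn=V[2]*np.sign(V[2,2])
    print("label",len(P),c,P.min(0),P.max(0),"n",nn,"tilt",np.arccos(nn[2]),"az",np.arctan2(nn[1],nn[0]),"rms",S[2]/len(P)**.5)
    tb=(C[...,0]>.45)&(C[...,0]<.6)&(C[...,1]>-.45)&(C[...,1]<-.25);print("table z",np.median(C[tb][:,2]))
E
```

```text
0 3.75
1 7.5
2 6.0
3 7.5
top 21 red [ 0.60812337 -0.15245651  0.06754041] [ 0.60091187 -0.1598467   0.06123097] [ 0.61579268 -0.14640888  0.07282857]<stdin>:17: RuntimeWarning: Mean of empty slice.
  ret = um.true_divide(
Traceback (most recent call last):
ValueError: zero-size array to reduction operation minimum which has no identity
```

View pics/crops.png

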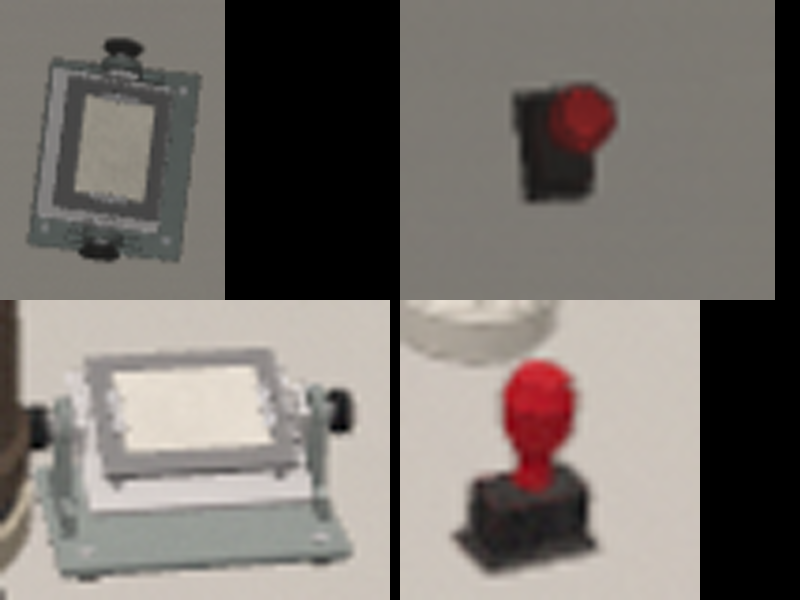

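The label is upright in both crops, with its long side roughly along world x. The stamp foot's long side also runs roughly along x. I'll hand-pick the corners and fit planes to the depth.

```bash
python3 - <<'E'
from h import *
pk={"top":np.array([(85,95),(157,102),(147,202),(73,193)])/3.75+(222,165),"side":(np.array([(112,372),(258,366),(270,442),(125,452)])-(0,300))/6+(235,180)}
for n in pk:
    d=np.load(f"pics/{n}0.npy");C=cloud(n,d);q=pk[n]
    m=np.zeros(d.shape,np.uint8); cv2.fillConvexPoly(m,np.round(q).astype(int),1); m=cv2.erode(m,np.ones((3,3)))>0
    P=C[m&(d>0)]; c=P.mean(0); _,S,V=np.linalg.svd(P-c); nn=V[2]*np.sign(V[2,2])
    print(n,len(P),"c",c.round(4),"n",nn.round(4),"tilt",np.arccos(nn[2]).round(4),"az",np.degrees(np.arctan2(nn[1],nn[0])).round(2),"rms",S[2]/len(P)**.5)
    # ray-plane corners
    cal=arm.calibration(n); r=cv2.undistortPoints(q.reshape(-1,1,2),cal["mtx"],cal["dist_coeffs"]).reshape(-1,2)
    D=np.c_[r,np.ones(4)]@cal["R"]; o=-cal["R"].T@cal["t"]
    X=o+D*(((c-o)@nn)/(D@nn))[:,None]; print(X.round(4),X.mean(0).round(4)); print("sides",np.linalg.norm(X-np.roll(X,-1,0),axis=1).round(4))
    e=(X[0]+X[1]-X[2]-X[3]) if n=="top" else (X[1]+X[2]-X[0]-X[3]); print("long az",np.degrees(np.arctan2(e[1],e[0])))
    im=cv2.imread(f"pics/{n}0.png").astype(int); b,g,rr=im[...,0],im[...,1],im[...,2]
    roi=(C[...,0]>.5)&(C[...,0]<.7)&(C[...,1]>-.25)&(C[...,1]<-.1)
    red=(rr>90)&(g<70)&(b<80)&roi; blk=(rr<75)&(g<75)&(b<75)&roi
    print("red",red.sum(),C[red].mean(0).round(4),C[red].min(0).round(4),C[red].max(0).round(4))
    B=C[blk]; print("blk",len(B),B.min(0).round(4),B.max(0).round(4)); 
    T=B[abs(B[:,2]-.026)<.006]; print("top face",len(T),T.mean(0).round(4),T.min(0).round(4),T.max(0).round(4))
    if len(T)>5: print(cv2.minAreaRect((T[:,:2]*1000).astype(np.float32)))
    tb=(C[...,0]>.45)&(C[...,0]<.6)&(C[...,1]>-.45)&(C[...,1]<-.25);print("table z",np.median(C[tb][:,2]))
E
```

```text
top 467 c [0.5356 0.1956 0.0658] n [-0.0402 -0.3846  0.9222] tilt 0.397 az -95.97 rms 0.002547909900247428
[[0.5739 0.2187 0.0771]
 [0.5728 0.1647 0.0546]
 [0.4953 0.1718 0.0541]
 [0.4992 0.2267 0.0772]] [0.5353 0.1955 0.0658]
sides [0.0585 0.0778 0.0597 0.0752]
long az -5.697510154891215
red 37 [ 0.6073 -0.1543  0.0647] [ 0.5978 -0.1726 -0.0034] [ 0.616  -0.1459  0.0728]
blk 110 [ 0.5858 -0.1688 -0.0058] [ 0.6296 -0.1382  0.0709]
top face 47 [ 0.6025 -0.1502  0.0245] [ 0.5896 -0.1639  0.0203] [ 0.6258 -0.1404  0.0313]
((608.3993530273438, -151.44825744628906), (36.099571228027344, 20.659709930419922), 10.328961372375488)
table z -0.000881101442579915
side 272 c [0.5387 0.1968 0.0672] n [-0.0318 -0.3554  0.9342] tilt 0.3649 az -95.12 rms 0.0021439868654403818
[[0.5044 0.2276 0.0778]
 [0.5805 0.2188 0.077 ]
 [0.5717 0.168  0.0574]
 [0.4974 0.1744 0.0573]] [0.5385 0.1972 0.0674]
sides [0.0767 0.0551 0.0746 0.0573]
long az -5.7710619271093195
red 112 [ 0.6058 -0.1584  0.0538] [ 0.5965 -0.1666  0.0239] [ 0.6163 -0.143   0.0711]
blk 151 [ 0.5887 -0.1675  0.001 ] [ 0.6291 -0.1433  0.0281]
top face 61 [ 0.6057 -0.1585  0.0241] [ 0.5891 -0.1662  0.0203] [ 0.6252 -0.1457  0.0281]
((607.1354370117188, -156.44981384277344), (19.947101593017578, 36.28703308105469), 86.87940216064453)
table z -0.00011153040993494437
```

```bash
cat > fit.py <<'E'
from h import *
from scipy.optimize import minimize
def avg(n,k):
    I=[];D=[]
    for _ in range(k):
        p,d=arm.get_image(n);I.append(p[:,:,::-1].astype(float));D.append(np.where(d>0,d,np.nan))
    return np.mean(I,0),np.nanmedian(D,0),np.nanstd(D,0)
E
python3 - <<'E'
from fit import *
pk={"top":np.array([(85,95),(157,102),(147,202),(73,193)])/3.75+(222,165),"side":(np.array([(112,372),(258,366),(270,442),(125,452)])-(0,300))/6+(235,180)}
masks={};R={}
for n in pk:
    I,d,sd=avg(n,6); np.save(f"pics/{n}avg.npy",d); cv2.imwrite(f"pics/{n}avg.png",I)
    C=cloud(n,d); q=pk[n]; cq=q.mean(0)
    print(n,"temporal sd",np.nanmedian(sd))
    for s in(0.95,1.25):   # label / label+platen face
        m=np.zeros(d.shape,np.uint8); cv2.fillConvexPoly(m,np.round(cq+(q-cq)*s).astype(int),1); m=(m>0)&np.isfinite(d)
        P=C[m]
        for it in range(4):
            A=np.c_[P[:,:2],np.ones(len(P))]; co=np.linalg.lstsq(A,P[:,2],rcond=None)[0]; r=P[:,2]-A@co; P=P[abs(r)<max(2.5*np.median(abs(r))*1.48,.001)]
        nn=np.r_[-co[:2],1]; nn/=np.linalg.norm(nn)
        print(s,len(P),"z at .537,.1965",co@[.537,.1965,1],"tilt",np.arccos(nn[2]),"az",np.degrees(np.arctan2(nn[1],nn[0])),"rms",r.std())
    b,g,r=[I[...,i] for i in range(3)]
    pc=proj(n,[[.607,-.154,.03]])[0]; x0,y0=np.round(pc).astype(int)-30
    sub=I[y0:y0+60,x0:x0+60].astype(np.uint8); up=cv2.resize(sub,None,fx=8,fy=8,interpolation=cv2.INTER_CUBIC).astype(int)
    B,G,Rr=up[...,0],up[...,1],up[...,2]; bg=np.median(up.reshape(-1,3),0)
    mk=(np.abs(up[...,1]-bg[1])>0.45*bg[1])&(G<.6*bg[1])
    k,l,st,ce=cv2.connectedComponentsWithStats(mk.astype(np.uint8)); c=l[240,240]; mk=l==c if c else l==1+np.argmax(st[1:,4])
    masks[n]=(mk,x0,y0); vis=up.astype(np.uint8).copy(); R[n]=vis
th=np.linspace(0,2*np.pi,16,endpoint=False)
def sil(n,p,out=False):
    mk,x0,y0=masks[n]; c,s=np.cos(p[2]),np.sin(p[2]); M=np.array([[c,-s],[s,c]])
    foot=np.array([[sx*.013,sy*.022] for sx,sy in((1,1),(1,-1),(-1,-1),(-1,1))])@M.T
    F=np.vstack([np.c_[foot+p[:2],np.full(4,z)] for z in(0,.026)])
    cc=np.c_[np.cos(th),np.sin(th)]
    K=np.vstack([np.c_[cc*rr+p[:2],np.full(16,z)] for z,rr in((.046,.010),(.05,.013),(.062,.013),(.068,.009),(.07,.005))])
    S=np.vstack([np.c_[cc*rr+p[:2],np.full(16,z)] for z,rr in((.026,.006),(.046,.008))])
    o=np.zeros(mk.shape,np.uint8); hs=[]
    for X in(F,K,S):
        uv=(proj(n,X)-(x0,y0)+.5)*8-.5; h=cv2.convexHull(np.round(uv*16).astype(np.int32)); hs.append(h); cv2.fillConvexPoly(o,h,1,cv2.LINE_8,4)
    return o>0,hs
def cost(q,ns=("top","side")):
    p=(q[0]/1000+.607,q[1]/1000-.154,np.radians(q[2])*1+np.pi/2); t=0
    for n in ns:
        o,_=sil(n,p); mk=masks[n][0]; t+=1-(o&mk).sum()/(o|mk).sum()
    return t
for ns in(("top",),("side",),("top","side")):
    best=min((minimize(cost,[0,0,y],args=(ns,),method="Nelder-Mead",options=dict(initial_simplex=np.array([[0,0,y],[4,0,y],[0,4,y],[0,0,y+8]]))) for y in(-10,0,10)),key=lambda r:r.fun)
    q=best.x; print(ns,"x,y",q[0]/1000+.607,q[1]/1000-.154,"long az",q[2],"cost",best.fun)
p=(q[0]/1000+.607,q[1]/1000-.154,np.radians(q[2])+np.pi/2)
o=np.zeros((480,960,3),np.uint8)
for i,n in enumerate(masks):
    v=R[n]; 
    for h in sil(n,p)[1]: cv2.polylines(v,[(h/16).astype(np.int32)],True,(0,255,0),1)
    cs,_=cv2.findContours(masks[n][0].astype(np.uint8),0,1); cv2.drawContours(v,cs,-1,(255,0,0),1)
    o[:,i*480:i*480+480]=v
cv2.imwrite("pics/fit.png",cv2.resize(o,(800,400)))
E
```

```text
top temporal sd 0.002870827
0.95 506 z at .537,.1965 0.06627061467834655 tilt 0.3861671232788183 az -95.57783074097406 rms 0.0013097061462266975
1.25 832 z at .537,.1965 0.06622023692716238 tilt 0.38809212166342194 az -95.45727989142544 rms 0.0012996612676913096
side temporal sd 0.0018751728
0.95 323 z at .537,.1965 0.06680648790487158 tilt 0.38129418130506004 az -95.73185863870036 rms 0.0010835536851211789
1.25 543 z at .537,.1965 0.06675426782798831 tilt 0.3829881530267972 az -96.00400496886085 rms 0.001113180357159971
('top',) x,y 0.6080554865237843 -0.15187130309891683 long az 0.3061138420877774 cost 0.1437985806015546
('side',) x,y 0.6089958129823295 -0.15188706621244655 long az 39.22137893455606 cost 0.17570980665389302[ WARN:0@8.611] global loadsave.cpp:1063 imwrite_ Unsupported depth image for selected encoder is fallbacked to CV_8U.
fit.py:7: RuntimeWarning: All-NaN slice encountered
  return np.mean(I,0),np.nanmedian(D,0),np.nanstd(D,0)
  var = nanvar(a, axis=axis, dtype=dtype, out=out, ddof=ddof,
Traceback (most recent call last):
  File "h.py", line 10, in proj
    c=arm.calibration(n); return cv2.projectPoints(np.asarray(P,float).reshape(-1,1,3),cv2.Rodrigues(c["R"])[0],c["t"],c["mtx"],c["dist_coeffs"])[0].reshape(-1,2)
ValueError: time passes only in moves, steps and waits
```

Label plane is consistent across views: tilt about 0.385 and normal azimuth about -95.7°. Next I'll cache the calibration and finish the stamp fit from the saved pictures.

```bash
sed -i 's/arm\.calibration(n)/CAL(n)/g' h.py; cat >> h.py <<'E'
import functools
@functools.lru_cache(None)
def CAL(n): return arm.calibration(n)
E
cat > sf.py <<'E'
from fit import *
masks={};R={}
def load():
  for n in("top","side"):
    I=cv2.imread(f"pics/{n}avg.png")
    pc=proj(n,[[.607,-.154,.03]])[0]; x0,y0=np.round(pc).astype(int)-30
    up=cv2.resize(I[y0:y0+60,x0:x0+60],None,fx=8,fy=8,interpolation=cv2.INTER_CUBIC).astype(int)
    bg=np.median(up.reshape(-1,3),0); mk=up[...,1]<.6*bg[1]
    k,l,st,ce=cv2.connectedComponentsWithStats(mk.astype(np.uint8)); c=l[240,240]; mk=l==c if c else l==1+np.argmax(st[1:,4])
    masks[n]=(mk,x0,y0); R[n]=up.astype(np.uint8)
th=np.linspace(0,2*np.pi,16,endpoint=False)
def sil(n,p):
    mk,x0,y0=masks[n]; c,s=np.cos(p[2]),np.sin(p[2]); M=np.array([[c,-s],[s,c]])
    foot=np.array([[sx*.013,sy*.022] for sx,sy in((1,1),(1,-1),(-1,-1),(-1,1))])@M.T
    F=np.vstack([np.c_[foot+p[:2],np.full(4,z)] for z in(0,.026)])
    cc=np.c_[np.cos(th),np.sin(th)]
    K=np.vstack([np.c_[cc*rr+p[:2],np.full(16,z)] for z,rr in((.046,.010),(.05,.013),(.062,.013),(.068,.009),(.07,.005))])
    S=np.vstack([np.c_[cc*rr+p[:2],np.full(16,z)] for z,rr in((.026,.006),(.046,.008))])
    o=np.zeros(mk.shape,np.uint8); hs=[]
    for X in(F,K,S):
        uv=(proj(n,X)-(x0,y0)+.5)*8-.5; h=cv2.convexHull(np.round(uv*16).astype(np.int32)); hs.append(h); cv2.fillConvexPoly(o,h,1,cv2.LINE_8,4)
    return o>0,hs
def cost(q,ns):
    p=(q[0]/1000+.607,q[1]/1000-.154,np.radians(q[2])+np.pi/2); t=0
    for n in ns:
        o,_=sil(n,p); mk=masks[n][0]; t+=1-(o&mk).sum()/(o|mk).sum()
    return t
load()
for ns in(("top",),("side",),("top","side")):
    best=min((minimize(cost,[0,0,y],args=(ns,),method="Nelder-Mead",options=dict(initial_simplex=np.array([[0,0,y],[4,0,y],[0,4,y],[0,0,y+8]]))) for y in(-10,0,10)),key=lambda r:r.fun)
    q=best.x; print(ns,"x,y",q[0]/1000+.607,q[1]/1000-.154,"long az",q[2],"cost",best.fun)
p=(q[0]/1000+.607,q[1]/1000-.154,np.radians(q[2])+np.pi/2)
print([ (a,round(cost([q[0],q[1],a],("top",)),3),round(cost([q[0],q[1],a],("side",)),3)) for a in range(-20,21,4)])
o=np.zeros((480,960,3),np.uint8)
for i,n in enumerate(masks):
    v=R[n].copy()
    for h in sil(n,p)[1]: cv2.polylines(v,[(h/16).astype(np.int32)],True,(0,255,0),1)
    cs,_=cv2.findContours(masks[n][0].astype(np.uint8),0,1); cv2.drawContours(v,cs,-1,(255,0,0),1)
    o[:,i*480:i*480+480]=v
cv2.imwrite("pics/fit.png",cv2.resize(o,(800,400)))
E
python3 sf.py
```

```text
('top',) x,y 0.6083362600542846 -0.1521896826461212 long az 2.6159865133183406 cost 0.12335540098885445
('side',) x,y 0.6091382321537746 -0.1517836183453575 long az 39.02223133104876 cost 0.163493986328632
('top', 'side') x,y 0.6084176697927475 -0.1521882487782379 long az 3.4757445168997014 cost 0.3264976481313906
[(-20, np.float64(0.219), np.float64(0.187)), (-16, np.float64(0.197), np.float64(0.192)), (-12, np.float64(0.175), np.float64(0.196)), (-8, np.float64(0.153), np.float64(0.2)), (-4, np.float64(0.138), np.float64(0.203)), (0, np.float64(0.127), np.float64(0.205)), (4, np.float64(0.125), np.float64(0.205)), (8, np.float64(0.136), np.float64(0.2)), (12, np.float64(0.156), np.float64(0.197)), (16, np.float64(0.176), np.float64(0.189)), (20, np.float64(0.196), np.float64(0.184))]
```

View pics/fit.png

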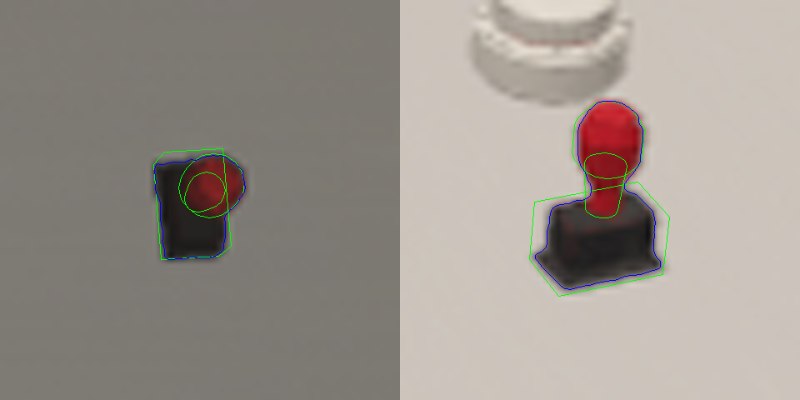

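The foot has a base flange with a smaller block above it, so I'll refine the model and allow a small pixel offset per camera.

```bash
sed -e '/^for ns in/,$d' sf.py > sf2.py; cat >> sf2.py <<'E'
def sil(n,p,off=(0,0)):
    mk,x0,y0=masks[n]; c,s=np.cos(p[2]),np.sin(p[2]); M=np.array([[c,-s],[s,c]])
    sq=np.array(((1,1),(1,-1),(-1,-1),(-1,1)))
    bx=lambda a,b,z:np.vstack([np.c_[(sq*(a,b))@M.T+p[:2],np.full(4,zz)] for zz in z])
    F=bx(.013,.022,(0,.003)); B=bx(.011,.018,(.003,.024))
    cc=np.c_[np.cos(th),np.sin(th)]
    ring=lambda L:np.vstack([np.c_[cc*rr+p[:2],np.full(16,z)] for z,rr in L])
    K=ring(((.046,.010),(.05,.0125),(.062,.0125),(.068,.009),(.07,.005))); S=ring(((.026,.006),(.048,.010)))
    o=np.zeros(mk.shape,np.uint8); hs=[]
    for X in(F,B,K,S):
        uv=(proj(n,X)+off-(x0,y0)+.5)*8-.5; h=cv2.convexHull(np.round(uv*16).astype(np.int32)); hs.append(h); cv2.fillConvexPoly(o,h,1,cv2.LINE_8,4)
    return o>0,hs
def cost(q,ns):
    p=(q[0]/1000+.607,q[1]/1000-.154,np.radians(q[2])+np.pi/2); t=0
    for n in ns:
        o,_=sil(n,p,q[3:5] if n=="side" and len(ns)>1 else (0,0)); mk=masks[n][0]; t+=1-(o&mk).sum()/(o|mk).sum()
    return t
for ns in(("top",),("side",),("top","side")):
    rs=[]
    for y in(-10,0,10):
        x=np.array([0,0,y,0,0.]) [: 5 if len(ns)>1 else 3]; sx=np.vstack([x]+[x+e for e in np.diag([4,4,8,1,1][:len(x)])])
        rs.append(minimize(cost,x,args=(ns,),method="Nelder-Mead",options=dict(initial_simplex=sx,maxiter=400)))
    b=min(rs,key=lambda r:r.fun); q=b.x; print(ns,q[0]/1000+.607,q[1]/1000-.154,"az",q[2],q[3:],b.fun)
p=(q[0]/1000+.607,q[1]/1000-.154,np.radians(q[2])+np.pi/2)
o=np.zeros((480,960,3),np.uint8)
for i,n in enumerate(masks):
    v=R[n].copy()
    for h in sil(n,p,q[3:5] if n=="side" else (0,0))[1]: cv2.polylines(v,[(h/16).astype(np.int32)],True,(0,255,0),1)
    o[:,i*480:i*480+480]=v
cv2.imwrite("pics/fit2.png",cv2.resize(o,(800,400)))
E
python3 sf2.py
```

```text
('top',) 0.6085468534964323 -0.15293760798284295 az 5.50363140783063 [] 0.032623849800167304
('side',) 0.6101450972421053 -0.1503085721192114 az 11.276707476705138 [] 0.08552601473481902
('top', 'side') 0.608478929709225 -0.15271267062093632 az 6.361026294392942 [ 0.23772091 -0.38394575] 0.12678476106870828
```

View pics/fit2.png

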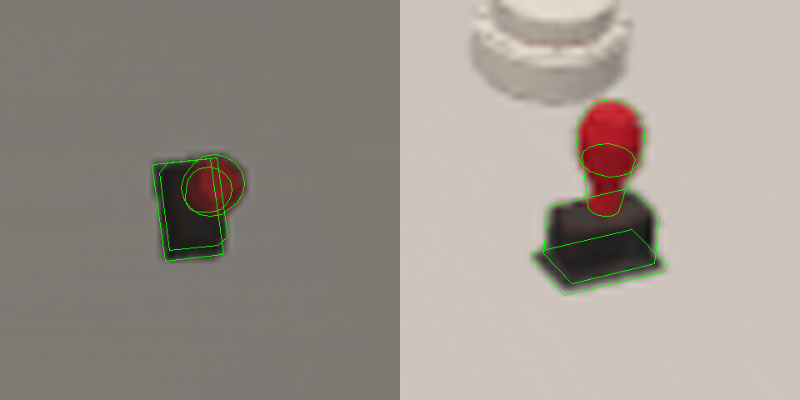

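Stamp is at (0.6085, -0.1527) with its long side at azimuth about 6°. The outline fits well, and the handle bulb is widest at about 50–62 mm. I'll grasp with the jaws along the foot's long side, which also keeps the fingers clear of the timer.

```bash
cat > pl.py <<'E'
from h import *
from scipy.spatial.transform import Rotation as Ro, Slerp
import json
def Rdown(az,n=(0,0,1)):
    z=-np.asarray(n,float)/np.linalg.norm(n); y=np.array([np.cos(az),np.sin(az),0]); y-=z*(y@z); y/=np.linalg.norm(y)
    return np.c_[np.cross(y,z),y,z]
def rows(pt,Rt,N,hand,nr=3,p0=None,R0=None):
    s=arm.observe(); p=s["position"] if p0 is None else p0; R=Ro.from_rotvec(s["ee_rot"]) if R0 is None else R0
    out=[]
    for k in range(N,0,-1):
        dv=(R.inv()*Ro.from_matrix(Rt)).as_rotvec()/np.radians(6)/k; dt=R.inv().apply(pt-p)*100/k
        w=dv.round(nr);t=dt.round(nr)
        out.append(dict(wx=w[0],wy=w[1],wz=w[2],tx=t[0],ty=t[1],tz=t[2],hand=hand))
        p=p+R.apply(t/100); R=R*Ro.from_rotvec(w*np.radians(6))
    for i in range(0,N,10): print(json.dumps(out[i:i+10]).replace(" ",""))
    return p,R
E
python3 - <<'E'
from pl import *
rows(np.array([.6085,-.153,.15]),Rdown(np.radians(6)),20,1,2)
E
```

```text
[{"wx":0.0,"wy":0.0,"wz":-0.62,"tx":2.54,"ty":-1.29,"tz":0.49,"hand":1},{"wx":0.0,"wy":0.0,"wz":-0.62,"tx":2.62,"ty":-1.12,"tz":0.49,"hand":1},{"wx":0.0,"wy":0.0,"wz":-0.62,"tx":2.69,"ty":-0.95,"tz":0.49,"hand":1},{"wx":0.0,"wy":0.0,"wz":-0.62,"tx":2.75,"ty":-0.77,"tz":0.49,"hand":1},{"wx":0.0,"wy":0.0,"wz":-0.62,"tx":2.79,"ty":-0.59,"tz":0.49,"hand":1},{"wx":0.0,"wy":0.0,"wz":-0.62,"tx":2.82,"ty":-0.41,"tz":0.5,"hand":1},{"wx":0.0,"wy":0.0,"wz":-0.62,"tx":2.84,"ty":-0.23,"tz":0.49,"hand":1},{"wx":0.0,"wy":0.0,"wz":-0.62,"tx":2.85,"ty":-0.04,"tz":0.5,"hand":1},{"wx":0.0,"wy":0.0,"wz":-0.62,"tx":2.85,"ty":0.14,"tz":0.49,"hand":1},{"wx":0.0,"wy":0.0,"wz":-0.62,"tx":2.83,"ty":0.33,"tz":0.5,"hand":1}]
[{"wx":0.0,"wy":0.0,"wz":-0.62,"tx":2.81,"ty":0.51,"tz":0.49,"hand":1},{"wx":0.0,"wy":0.0,"wz":-0.62,"tx":2.77,"ty":0.69,"tz":0.5,"hand":1},{"wx":0.0,"wy":0.0,"wz":-0.62,"tx":2.72,"ty":0.87,"tz":0.49,"hand":1},{"wx":0.0,"wy":0.0,"wz":-0.62,"tx":2.65,"ty":1.04,"tz":0.5,"hand":1},{"wx":0.0,"wy":0.0,"wz":-0.62,"tx":2.58,"ty":1.22,"tz":0.49,"hand":1},{"wx":0.0,"wy":0.0,"wz":-0.62,"tx":2.5,"ty":1.38,"tz":0.5,"hand":1},{"wx":0.0,"wy":0.0,"wz":-0.62,"tx":2.4,"ty":1.54,"tz":0.49,"hand":1},{"wx":0.0,"wy":0.0,"wz":-0.61,"tx":2.3,"ty":1.69,"tz":0.5,"hand":1},{"wx":0.0,"wy":0.0,"wz":-0.62,"tx":2.18,"ty":1.83,"tz":0.49,"hand":1},{"wx":0.0,"wy":0.0,"wz":-0.61,"tx":2.06,"ty":1.98,"tz":0.5,"hand":1}]
```

Call:
{"name": "step_arm", "arguments": {
  "plan": [
    {"wz": -0.62,"tx": 2.54,"ty": -1.3,"tz": 0.5,"hand": 1},
    {"wz": -0.62,"tx": 2.6,"ty": -1.1,"tz": 0.5,"hand": 1},
    {"wz": -0.62,"tx": 2.7,"ty": -0.95,"tz": 0.5,"hand": 1},
    {"wz": -0.62,"tx": 2.75,"ty": -0.77,"tz": 0.5,"hand": 1},
    {"wz": -0.62,"tx": 2.8,"ty": -0.6,"tz": 0.5,"hand": 1},
    {"wz": -0.62,"tx": 2.8,"ty": -0.4,"tz": 0.5,"hand": 1},
    {"wz": -0.62,"tx": 2.84,"ty": -0.23,"tz": 0.5,"hand": 1},
    {"wz": -0.62,"tx": 2.85,"ty": 0,"tz": 0.5,"hand": 1},
    {"wz": -0.62,"tx": 2.85,"ty": 0.14,"tz": 0.5,"hand": 1},
    {"wz": -0.62,"tx": 2.83,"ty": 0.33,"tz": 0.5,"hand": 1}
  ]
}}

```text
invalid input at $.plan[0]: expected keys wx, wy, wz, tx, ty, tz, hand
```

Call:
{"name": "step_arm", "arguments": {
  "plan": [
    {"wz": -0.62,"tx": 2.8,"ty": 0.5,"tz": 0.5,"hand": 1},
    {"wz": -0.62,"tx": 2.77,"ty": 0.7,"tz": 0.5,"hand": 1},
    {"wz": -0.62,"tx": 2.7,"ty": 0.87,"tz": 0.5,"hand": 1},
    {"wz": -0.62,"tx": 2.65,"ty": 1.04,"tz": 0.5,"hand": 1},
    {"wz": -0.62,"tx": 2.58,"ty": 1.2,"tz": 0.5,"hand": 1},
    {"wz": -0.62,"tx": 2.5,"ty": 1.4,"tz": 0.5,"hand": 1},
    {"wz": -0.62,"tx": 2.4,"ty": 1.54,"tz": 0.5,"hand": 1},
    {"wz": -0.62,"tx": 2.3,"ty": 1.7,"tz": 0.5,"hand": 1},
    {"wz": -0.62,"tx": 2.2,"ty": 1.8,"tz": 0.5,"hand": 1},
    {"wz": -0.62,"tx": 2.06,"ty": 2.0,"tz": 0.5,"hand": 1}
  ]
}}

```text
invalid input at $.plan[0]: expected keys wx, wy, wz, tx, ty, tz, hand
```

```bash
python3 - <<'E'
from pl import *
s=arm.observe();print(s["position"],s["joints"].round(3),s["clock"],s["force"].round(2),s["dq"].round(3))
rows(np.array([.6085,-.153,.059]),Rdown(np.radians(6)),8,1,3)
E
```

```text
[ 0.23112832 -0.58071605  0.24879188] [ 1.089  0.434  0.025  1.573 -0.012  1.134 -0.075] 0.7 [ 0.17 -0.35 -0.49] [ 0.     0.001 -0.     0.001 -0.001 -0.    -0.   ]
[{"wx":0.0,"wy":0.0,"wz":-1.548,"tx":6.36,"ty":-3.224,"tz":2.372,"hand":1},{"wx":0.0,"wy":0.0,"wz":-1.548,"tx":6.796,"ty":-2.155,"tz":2.372,"hand":1},{"wx":0.0,"wy":0.0,"wz":-1.548,"tx":7.055,"ty":-1.03,"tz":2.372,"hand":1},{"wx":0.0,"wy":0.0,"wz":-1.548,"tx":7.129,"ty":0.122,"tz":2.372,"hand":1},{"wx":0.0,"wy":0.0,"wz":-1.548,"tx":7.016,"ty":1.272,"tz":2.372,"hand":1},{"wx":0.0,"wy":0.0,"wz":-1.548,"tx":6.718,"ty":2.387,"tz":2.372,"hand":1},{"wx":0.0,"wy":0.0,"wz":-1.548,"tx":6.245,"ty":3.44,"tz":2.373,"hand":1},{"wx":0.001,"wy":0.001,"wz":-1.547,"tx":5.609,"ty":4.403,"tz":2.372,"hand":1}]
```

All keys are required, so I'll resend.

Call:
{"name": "step_arm", "arguments": {
  "plan": [
    {"wx": 0,"wy": 0,"wz": -0.62,"tx": 2.54,"ty": -1.3,"tz": 0.5,"hand": 1},
    {"wx": 0,"wy": 0,"wz": -0.62,"tx": 2.6,"ty": -1.1,"tz": 0.5,"hand": 1},
    {"wx": 0,"wy": 0,"wz": -0.62,"tx": 2.7,"ty": -0.95,"tz": 0.5,"hand": 1},
    {"wx": 0,"wy": 0,"wz": -0.62,"tx": 2.75,"ty": -0.77,"tz": 0.5,"hand": 1},
    {"wx": 0,"wy": 0,"wz": -0.62,"tx": 2.8,"ty": -0.6,"tz": 0.5,"hand": 1},
    {"wx": 0,"wy": 0,"wz": -0.62,"tx": 2.8,"ty": -0.4,"tz": 0.5,"hand": 1},
    {"wx": 0,"wy": 0,"wz": -0.62,"tx": 2.84,"ty": -0.23,"tz": 0.5,"hand": 1},
    {"wx": 0,"wy": 0,"wz": -0.62,"tx": 2.85,"ty": 0,"tz": 0.5,"hand": 1},
    {"wx": 0,"wy": 0,"wz": -0.62,"tx": 2.85,"ty": 0.14,"tz": 0.5,"hand": 1},
    {"wx": 0,"wy": 0,"wz": -0.62,"tx": 2.83,"ty": 0.33,"tz": 0.5,"hand": 1}
  ]
}}

```text
clock: 1.53
position: [0.4207, -0.3663, 0.1987]
ee_rot: [2.733, 1.549, 0.0]
force: [0.8, -0.4, -1.0]
width: 1.003
```

Call:
{"name": "step_arm", "arguments": {
  "plan": [
    {"wx": 0,"wy": 0,"wz": -0.62,"tx": 2.8,"ty": 0.5,"tz": 0.5,"hand": 1},
    {"wx": 0,"wy": 0,"wz": -0.62,"tx": 2.77,"ty": 0.7,"tz": 0.5,"hand": 1},
    {"wx": 0,"wy": 0,"wz": -0.62,"tx": 2.7,"ty": 0.87,"tz": 0.5,"hand": 1},
    {"wx": 0,"wy": 0,"wz": -0.62,"tx": 2.65,"ty": 1.04,"tz": 0.5,"hand": 1},
    {"wx": 0,"wy": 0,"wz": -0.62,"tx": 2.58,"ty": 1.2,"tz": 0.5,"hand": 1},
    {"wx": 0,"wy": 0,"wz": -0.62,"tx": 2.5,"ty": 1.4,"tz": 0.5,"hand": 1},
    {"wx": 0,"wy": 0,"wz": -0.62,"tx": 2.4,"ty": 1.54,"tz": 0.5,"hand": 1},
    {"wx": 0,"wy": 0,"wz": -0.62,"tx": 2.3,"ty": 1.7,"tz": 0.5,"hand": 1},
    {"wx": 0,"wy": 0,"wz": -0.62,"tx": 2.2,"ty": 1.8,"tz": 0.5,"hand": 1},
    {"wx": 0,"wy": 0,"wz": -0.62,"tx": 2.06,"ty": 2.0,"tz": 0.5,"hand": 1}
  ]
}}

```text
clock: 2.37
position: [0.6093, -0.1525, 0.1486]
ee_rot: [2.097, 2.339, -0.0]
force: [0.7, 0.3, 0.5]
width: 1.002
```

```bash
python3 - <<'E'
from pl import *
s=arm.observe();print(s["position"],s["joints"].round(3),s["clock"],s["force"].round(2),s["dq"].round(3))
rows(np.array([.6085,-.153,.059]),Rdown(np.radians(6)),8,1,3)
E
```

```text
[ 0.60934781 -0.1524606   0.1485836 ] [ 0.416  0.566 -0.381  1.655  0.245  0.968  0.058] 2.3667 [0.72 0.29 0.5 ] [-0.422  0.32  -0.157 -0.365  0.205  0.102  0.172]
[{"wx":0.0,"wy":0.0,"wz":0.006,"tx":-0.005,"ty":-0.011,"tz":1.12,"hand":1},{"wx":0.0,"wy":0.0,"wz":0.005,"tx":-0.005,"ty":-0.011,"tz":1.12,"hand":1},{"wx":0.0,"wy":0.0,"wz":0.006,"tx":-0.005,"ty":-0.012,"tz":1.12,"hand":1},{"wx":0.0,"wy":0.0,"wz":0.005,"tx":-0.006,"ty":-0.011,"tz":1.12,"hand":1},{"wx":0.0,"wy":0.0,"wz":0.006,"tx":-0.005,"ty":-0.012,"tz":1.12,"hand":1},{"wx":0.0,"wy":0.001,"wz":0.005,"tx":-0.006,"ty":-0.011,"tz":1.119,"hand":1},{"wx":0.001,"wy":0.0,"wz":0.006,"tx":-0.006,"ty":-0.012,"tz":1.12,"hand":1},{"wx":0.0,"wy":0.001,"wz":0.005,"tx":-0.005,"ty":-0.011,"tz":1.119,"hand":1}]
```

Call:
{"name": "step_arm", "arguments": {
  "plan": [
    {"wx": 0,"wy": 0,"wz": 0,"tx": 0,"ty": 0,"tz": 1.1,"hand": 1},
    {"wx": 0,"wy": 0,"wz": 0,"tx": 0,"ty": 0,"tz": 1.1,"hand": 1},
    {"wx": 0,"wy": 0,"wz": 0,"tx": 0,"ty": 0,"tz": 1.1,"hand": 1},
    {"wx": 0,"wy": 0,"wz": 0,"tx": 0,"ty": 0,"tz": 1.1,"hand": 1},
    {"wx": 0,"wy": 0,"wz": 0,"tx": 0,"ty": 0,"tz": 1.1,"hand": 1},
    {"wx": 0,"wy": 0,"wz": 0,"tx": 0,"ty": 0,"tz": 1.1,"hand": 1},
    {"wx": 0,"wy": 0,"wz": 0,"tx": 0,"ty": 0,"tz": 1.1,"hand": 1},
    {"wx": 0,"wy": 0,"wz": 0,"tx": 0,"ty": 0,"tz": 1.1,"hand": 1},
    {"wx": 0,"wy": 0,"wz": 0,"tx": 0,"ty": 0,"tz": 0,"hand": 1},
    {"wx": 0,"wy": 0,"wz": 0,"tx": 0,"ty": 0,"tz": 0,"hand": 1}
  ]
}}

```text
clock: 3.2
position: [0.6081, -0.1534, 0.06]
ee_rot: [-2.099, -2.336, 0.001]
force: [0.1, 0.9, 1.0]
width: 1.001
```

```bash
python3 - <<'E'
from pl import *
s=arm.observe();print(s["position"],s["joints"].round(3),s["clock"],s["force"].round(2),s["dq"].round(3))
R=Ro.from_rotvec(s["ee_rot"]); print("az",np.degrees(np.arctan2(R.as_matrix()[1,1],R.as_matrix()[0,1])), R.inv().apply(np.array([.6085,-.153,.059])-s["position"])*1000)
p,d=arm.get_image("side"); crop(p[:,:,::-1],283,200,383,300,6,"pics/s1.png"); 
p,d=arm.get_image("top"); crop(p[:,:,::-1],322,143,422,223,6,"pics/t1.png")
E
```

```text
[ 0.60808748 -0.15343802  0.05996707] [ 0.393  0.668 -0.347  1.726  0.298  0.801  0.012] 3.2 [0.15 0.9  1.02] [ 0.001 -0.019 -0.008 -0.017 -0.001  0.008  0.003]
az 6.097353450886309 [0.39132034 0.45796286 0.96664699]
```

View pics/s1.png

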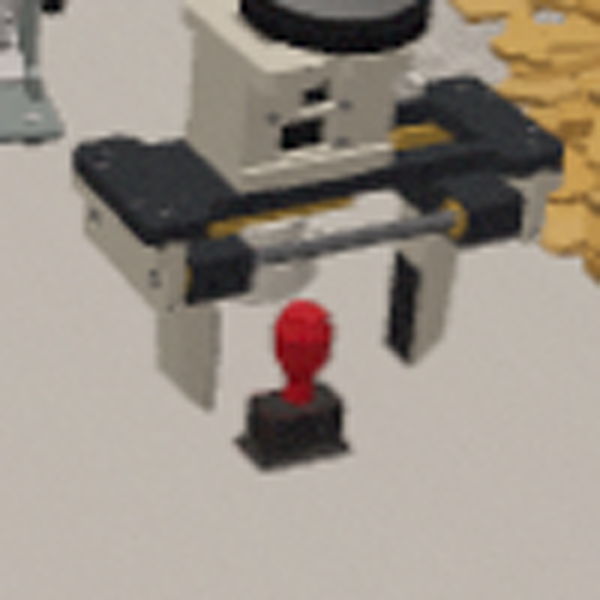

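The fingers straddle the handle, centred and clear of the foot and timer. Closing now.

Call:
{"name": "step_arm", "arguments": {
  "plan": [
    {"wx": 0,"wy": 0,"wz": 0,"tx": 0,"ty": 0,"tz": 0.2,"hand": 0.6},
    {"wx": 0,"wy": 0,"wz": 0,"tx": 0,"ty": 0,"tz": 0,"hand": 0.45},
    {"wx": 0,"wy": 0,"wz": 0,"tx": 0,"ty": 0,"tz": 0,"hand": 0.4},
    {"wx": 0,"wy": 0,"wz": 0,"tx": 0,"ty": 0,"tz": 0,"hand": 0.35},
    {"wx": 0,"wy": 0,"wz": 0,"tx": 0,"ty": 0,"tz": 0,"hand": 0.3},
    {"wx": 0,"wy": 0,"wz": 0,"tx": 0,"ty": 0,"tz": 0,"hand": 0.25},
    {"wx": 0,"wy": 0,"wz": 0,"tx": 0,"ty": 0,"tz": 0,"hand": 0.2},
    {"wx": 0,"wy": 0,"wz": 0,"tx": 0,"ty": 0,"tz": 0,"hand": 0.1},
    {"wx": 0,"wy": 0,"wz": 0,"tx": 0,"ty": 0,"tz": 0,"hand": 0},
    {"wx": 0,"wy": 0,"wz": 0,"tx": 0,"ty": 0,"tz": 0,"hand": 0}
  ],
  "force": 30
}}

```text
clock: 4.13
position: [0.6085, -0.1535, 0.0587]
ee_rot: [2.1, 2.336, -0.0]
force: [0.9, -0.2, -0.0]
width: 0.322
```

```bash
python3 - <<'E'
from pl import *
s=arm.observe();print(s["position"],s["clock"],s["force"].round(2),s["ft_torque"].round(3),s["width"]*92)
E
```

```text
[ 0.6085453  -0.15350496  0.05872919] 4.1333 [ 0.87 -0.17 -0.04] [-0.064 -0.122 -0.069] 29.58522584873799
```

Call:
{"name": "step_arm", "arguments": {
  "plan": [
    {"wx": 0,"wy": 0,"wz": 0,"tx": 0,"ty": 0,"tz": 0,"hand": 0},
    {"wx": 0,"wy": 0,"wz": 0,"tx": 0,"ty": 0,"tz": 0,"hand": 0},
    {"wx": 0,"wy": 0,"wz": 0,"tx": 0,"ty": 0,"tz": 0,"hand": 0},
    {"wx": 0,"wy": 0,"wz": 0,"tx": 0,"ty": 0,"tz": 0,"hand": 0},
    {"wx": 0,"wy": 0,"wz": 0,"tx": 0,"ty": 0,"tz": -0.5,"hand": 0},
    {"wx": 0,"wy": 0,"wz": 0,"tx": 0,"ty": 0,"tz": -1.5,"hand": 0},
    {"wx": 0,"wy": 0,"wz": 0,"tx": 0,"ty": 0,"tz": -2.5,"hand": 0},
    {"wx": 0,"wy": 0,"wz": 0,"tx": 0,"ty": 0,"tz": -3,"hand": 0},
    {"wx": 0,"wy": 0,"wz": 0,"tx": 0,"ty": 0,"tz": -3,"hand": 0},
    {"wx": 0,"wy": 0,"wz": 0,"tx": 0,"ty": 0,"tz": -2,"hand": 0}
  ]
}}

```text
clock: 4.97
position: [0.6094, -0.1533, 0.1871]
ee_rot: [2.098, 2.335, 0.003]
force: [1.1, 0.3, -0.1]
width: 0.278
```

```bash
python3 - <<'E'
from pl import *
s=arm.observe();print(s["position"],s["clock"],s["force"].round(2),s["ft_torque"].round(3),s["width"]*92)
p,d=arm.get_image("side"); a=p[150:250,283:383,::-1]
p,d=arm.get_image("top"); b=p[123:223,322:422,::-1]
cv2.imwrite("pics/lift.png",cv2.resize(np.hstack([a,b]),None,fx=4,fy=4,interpolation=cv2.INTER_CUBIC))
n=[0.385,np.radians(-95.7)]; nv=np.array([np.sin(n[0])*np.cos(n[1]),np.sin(n[0])*np.sin(n[1]),np.cos(n[0])])
L=np.array([.537,.1964,.0672]); Rt=Rdown(np.radians(-5.7),nv)
print(nv)
rows(L+nv*(.0585+.05),Rt,20,0,2)
E
```

```text
[ 0.60937674 -0.15330949  0.18709584] 4.9667 [ 1.05  0.32 -0.06] [-0.003 -0.167 -0.001] 25.530271351974775
[-0.03730044 -0.37370221  0.92679843]
[{"wx":-0.02,"wy":0.18,"wz":0.1,"tx":1.58,"ty":-0.22,"tz":0.1,"hand":0},{"wx":-0.02,"wy":0.18,"wz":0.1,"tx":1.58,"ty":-0.24,"tz":0.13,"hand":0},{"wx":-0.02,"wy":0.18,"wz":0.1,"tx":1.57,"ty":-0.26,"tz":0.16,"hand":0},{"wx":-0.01,"wy":0.18,"wz":0.1,"tx":1.56,"ty":-0.27,"tz":0.19,"hand":0},{"wx":-0.01,"wy":0.18,"wz":0.1,"tx":1.56,"ty":-0.29,"tz":0.21,"hand":0},{"wx":-0.02,"wy":0.19,"wz":0.1,"tx":1.55,"ty":-0.31,"tz":0.24,"hand":0},{"wx":-0.01,"wy":0.18,"wz":0.1,"tx":1.54,"ty":-0.32,"tz":0.27,"hand":0},{"wx":-0.02,"wy":0.19,"wz":0.1,"tx":1.53,"ty":-0.34,"tz":0.3,"hand":0},{"wx":-0.01,"wy":0.18,"wz":0.1,"tx":1.52,"ty":-0.36,"tz":0.33,"hand":0},{"wx":-0.02,"wy":0.19,"wz":0.1,"tx":1.51,"ty":-0.37,"tz":0.36,"hand":0}]
[{"wx":-0.01,"wy":0.18,"wz":0.1,"tx":1.5,"ty":-0.39,"tz":0.39,"hand":0},{"wx":-0.02,"wy":0.19,"wz":0.1,"tx":1.49,"ty":-0.41,"tz":0.42,"hand":0},{"wx":-0.01,"wy":0.18,"wz":0.09,"tx":1.48,"ty":-0.42,"tz":0.45,"hand":0},{"wx":-0.02,"wy":0.19,"wz":0.1,"tx":1.46,"ty":-0.44,"tz":0.47,"hand":0},{"wx":-0.01,"wy":0.18,"wz":0.09,"tx":1.45,"ty":-0.45,"tz":0.5,"hand":0},{"wx":-0.02,"wy":0.19,"wz":0.1,"tx":1.43,"ty":-0.47,"tz":0.53,"hand":0},{"wx":-0.01,"wy":0.18,"wz":0.09,"tx":1.42,"ty":-0.48,"tz":0.56,"hand":0},{"wx":-0.02,"wy":0.19,"wz":0.1,"tx":1.41,"ty":-0.5,"tz":0.58,"hand":0},{"wx":-0.01,"wy":0.18,"wz":0.09,"tx":1.39,"ty":-0.51,"tz":0.61,"hand":0},{"wx":-0.02,"wy":0.19,"wz":0.1,"tx":1.37,"ty":-0.53,"tz":0.63,"hand":0}]
```

View pics/lift.png

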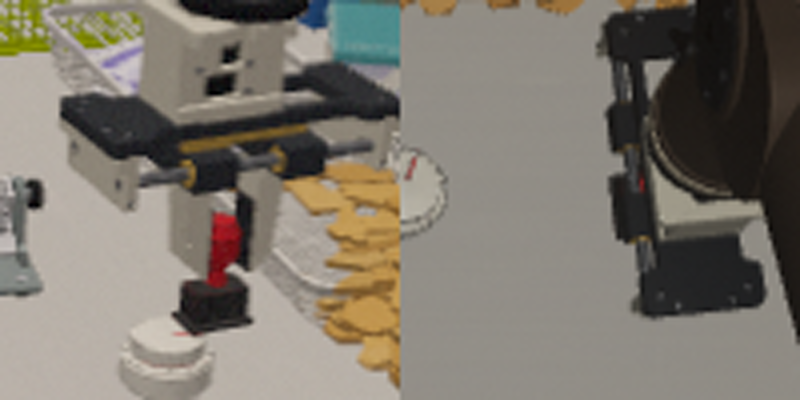

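The stamp is gripped upright and lifted, with an opening of 25.5 mm that matches the handle. Moving to a pose 50 mm out along the label normal.

Call:
{"name": "step_arm", "arguments": {
  "plan": [
    {"wx": -0.02,"wy": 0.18,"wz": 0.1,"tx": 1.58,"ty": -0.22,"tz": 0.1,"hand": 0},
    {"wx": -0.02,"wy": 0.18,"wz": 0.1,"tx": 1.58,"ty": -0.24,"tz": 0.13,"hand": 0},
    {"wx": -0.02,"wy": 0.18,"wz": 0.1,"tx": 1.57,"ty": -0.26,"tz": 0.16,"hand": 0},
    {"wx": -0.01,"wy": 0.18,"wz": 0.1,"tx": 1.56,"ty": -0.27,"tz": 0.19,"hand": 0},
    {"wx": -0.01,"wy": 0.18,"wz": 0.1,"tx": 1.56,"ty": -0.29,"tz": 0.21,"hand": 0},
    {"wx": -0.02,"wy": 0.19,"wz": 0.1,"tx": 1.55,"ty": -0.31,"tz": 0.24,"hand": 0},
    {"wx": -0.01,"wy": 0.18,"wz": 0.1,"tx": 1.54,"ty": -0.32,"tz": 0.27,"hand": 0},
    {"wx": -0.02,"wy": 0.19,"wz": 0.1,"tx": 1.53,"ty": -0.34,"tz": 0.3,"hand": 0},
    {"wx": -0.01,"wy": 0.18,"wz": 0.1,"tx": 1.52,"ty": -0.36,"tz": 0.33,"hand": 0},
    {"wx": -0.02,"wy": 0.19,"wz": 0.1,"tx": 1.51,"ty": -0.37,"tz": 0.36,"hand": 0}
  ]
}}

```text
clock: 5.9
position: [0.5692, 0.0027, 0.1739]
ee_rot: [-2.122, -2.123, -0.214]
force: [0.2, 0.3, 0.0]
width: 0.278
```

Call:
{"name": "step_arm", "arguments": {
  "plan": [
    {"wx": -0.01,"wy": 0.18,"wz": 0.1,"tx": 1.5,"ty": -0.39,"tz": 0.39,"hand": 0},
    {"wx": -0.02,"wy": 0.19,"wz": 0.1,"tx": 1.49,"ty": -0.41,"tz": 0.42,"hand": 0},
    {"wx": -0.01,"wy": 0.18,"wz": 0.09,"tx": 1.48,"ty": -0.42,"tz": 0.45,"hand": 0},
    {"wx": -0.02,"wy": 0.19,"wz": 0.1,"tx": 1.46,"ty": -0.44,"tz": 0.47,"hand": 0},
    {"wx": -0.01,"wy": 0.18,"wz": 0.09,"tx": 1.45,"ty": -0.45,"tz": 0.5,"hand": 0},
    {"wx": -0.02,"wy": 0.19,"wz": 0.1,"tx": 1.43,"ty": -0.47,"tz": 0.53,"hand": 0},
    {"wx": -0.01,"wy": 0.18,"wz": 0.09,"tx": 1.42,"ty": -0.48,"tz": 0.56,"hand": 0},
    {"wx": -0.02,"wy": 0.19,"wz": 0.1,"tx": 1.41,"ty": -0.5,"tz": 0.58,"hand": 0},
    {"wx": -0.01,"wy": 0.18,"wz": 0.09,"tx": 1.39,"ty": -0.51,"tz": 0.61,"hand": 0},
    {"wx": -0.02,"wy": 0.19,"wz": 0.1,"tx": 1.37,"ty": -0.53,"tz": 0.63,"hand": 0}
  ]
}}

```text
clock: 6.73
position: [0.5301, 0.1575, 0.164]
ee_rot: [-2.114, -1.908, -0.408]
force: [0.3, 0.2, -1.5]
width: 0.277
```

```bash
cat >> pl.py <<'E'
tl,azl=0.385,np.radians(-95.7)
nv=np.array([np.sin(tl)*np.cos(azl),np.sin(tl)*np.sin(azl),np.cos(tl)])
L=np.array([.537,.1964,.0672]); RL=Rdown(azl+np.pi/2,nv)
def rep(off=.0587):
    s=arm.observe(); R=Ro.from_rotvec(s["ee_rot"]); fp=s["position"]+R.apply([0,0,off])
    print("clk",s["clock"],"pos",s["position"].round(4),"force n",round(float(s["force"]@nv),2),"F tool",R.inv().apply(s["force"]).round(2),"T",R.inv().apply(s["ft_torque"]).round(3),"w",round(s["width"]*92,2))
    print("foot rel label in tool axes mm",(RL.T@(fp-L)*1000).round(2),"need turn (6deg units)",((R.inv()*Ro.from_matrix(RL)).as_rotvec()/np.radians(6)).round(3),"dq",abs(s["dq"]).max().round(3))
def pic(fn):
    p,d=arm.get_image("side"); a=cv2.resize(p[150:240,215:325,::-1],None,fx=4,fy=4,interpolation=cv2.INTER_CUBIC)
    p2,d2=arm.get_image("top"); b=cv2.resize(p2[150:240,205:305,::-1],None,fx=3.6,fy=4,interpolation=cv2.INTER_CUBIC)
    cv2.imwrite(fn,np.hstack([a,b]))
E
python3 -c "
from pl import *
rep(); pic('pics/pre.png')"
```

```text
clk 6.7333 pos [0.5301 0.1575 0.164 ] force n -1.5 F tool [-0.4   0.26  1.5 ] T [-0.142 -0.521 -0.067] w 25.52
foot rel label in tool axes mm [ 4.00e-02 -3.35e+00 -4.58e+01] need turn (6deg units) [-0.058 -0.028 -0.038] dq 0.313
```

View pics/pre.png

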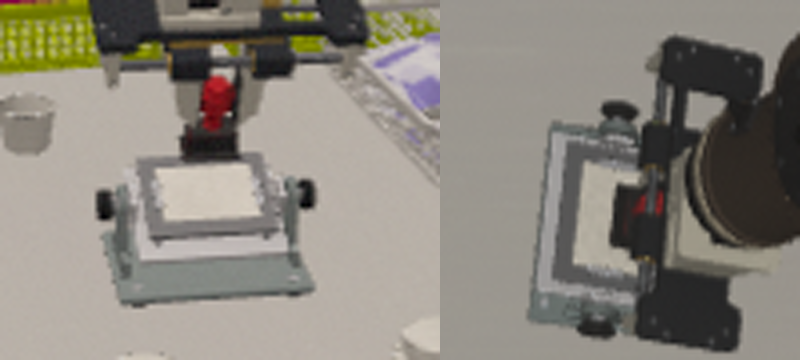

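Call:
{"name": "step_arm", "arguments": {
  "plan": [
    {"wx": 0,"wy": 0,"wz": 0,"tx": 0,"ty": 0,"tz": 0.5,"hand": 0},
    {"wx": 0,"wy": 0,"wz": 0,"tx": 0,"ty": 0,"tz": 0.5,"hand": 0},
    {"wx": 0,"wy": 0,"wz": 0,"tx": 0,"ty": 0,"tz": 0.5,"hand": 0},
    {"wx": 0,"wy": 0,"wz": 0,"tx": 0,"ty": 0,"tz": 0.5,"hand": 0},
    {"wx": 0,"wy": 0,"wz": 0,"tx": 0,"ty": 0,"tz": 0.5,"hand": 0},
    {"wx": 0,"wy": 0,"wz": 0,"tx": 0,"ty": 0,"tz": 0,"hand": 0},
    {"wx": 0,"wy": 0,"wz": 0,"tx": 0,"ty": 0,"tz": 0,"hand": 0},
    {"wx": 0,"wy": 0,"wz": 0,"tx": 0,"ty": 0,"tz": 0,"hand": 0},
    {"wx": 0,"wy": 0,"wz": 0,"tx": 0,"ty": 0,"tz": 0,"hand": 0},
    {"wx": 0,"wy": 0,"wz": 0,"tx": 0,"ty": 0,"tz": 0,"hand": 0}
  ]
}}

```text
clock: 7.67
position: [0.5315, 0.1653, 0.1411]
ee_rot: [-2.115, -1.911, -0.407]
force: [0.5, -0.4, 0.1]
width: 0.28
```

```bash
cat > ov.py <<'E'
from fit import *
from pl import *
def ov(fn,k=3,off=.0587):
    s=arm.observe(); R=Ro.from_rotvec(s["ee_rot"]).as_matrix(); fp=s["position"]+R[:,2]*off
    sq=np.array(((1,1),(1,-1),(-1,-1),(-1,1)))
    W=lambda a,b,h:fp+(np.c_[sq*(a,b),np.full(4,-h)])@R.T
    Lb=L+np.c_[sq*(.028,.037),np.zeros(4)]@RL.T
    o=[]
    for n,(x0,y0) in(("side",(225,155)),("top",(215,160))):
        I,_,_=avg(n,k); v=cv2.resize(I[y0:y0+80,x0:x0+80].clip(0,255).astype(np.uint8),None,fx=5,fy=5,interpolation=cv2.INTER_CUBIC)
        raw=v.copy()
        for X,c in((W(.013,.022,0),(0,255,0)),(W(.011,.018,.024),(0,255,255)),(Lb,(255,0,0))):
            cv2.polylines(v,[np.round((proj(n,X)-(x0,y0)+.5)*5-.5).astype(np.int32)],True,c,1)
        o.append(v)
    cv2.imwrite(fn,np.hstack(o))
E
python3 -W ignore -c "
from ov import *
rep(); ov('pics/ov1.png')"
```

```text
clk 7.6667 pos [0.5315 0.1653 0.1411] force n 0.2 F tool [-0.24  0.58 -0.21] T [-0.064 -0.448 -0.05 ] w 25.77
foot rel label in tool axes mm [ -1.4   -2.75 -21.66] need turn (6deg units) [-0.054 -0.01  -0.028] dq 0.002
```

View pics/ov1.png

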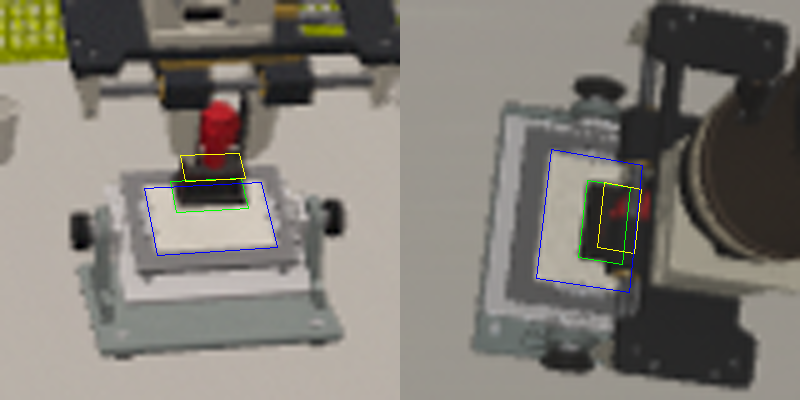

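```bash
cat >> ov.py <<'E'
def ov2(fn,k=4,off=.0587,raw=False,sides=("side","top"),sc=10):
    s=arm.observe(); R=Ro.from_rotvec(s["ee_rot"]).as_matrix(); fp=s["position"]+R[:,2]*off
    sq=np.array(((1,1),(1,-1),(-1,-1),(-1,1)))
    W=lambda a,b,h:fp+(np.c_[sq*(a,b),np.full(4,-h)])@R.T
    Lb=L+np.c_[sq*(.028,.037),np.zeros(4)]@RL.T
    o=[]
    for n,(x0,y0) in(("side",(247,175)),("top",(235,182))):
        I,_,_=avg(n,k); v=cv2.resize(I[y0:y0+40,x0:x0+40].clip(0,255).astype(np.uint8),None,fx=sc,fy=sc,interpolation=cv2.INTER_CUBIC)
        if n=="top": v=np.clip(v*1.8,0,255).astype(np.uint8)
        r=v.copy()
        for X,c in((W(.013,.022,0),(0,255,0)),(W(.011,.018,.024),(0,255,255)),(Lb,(255,0,0))):
            cv2.polylines(v,[np.round(((proj(n,X)-(x0,y0)+.5)*sc-.5)*16).astype(np.int32)],True,c,1,cv2.LINE_AA,4)
        o.append(np.vstack([v,r]) )
    cv2.imwrite(fn,cv2.resize(np.hstack(o),(600,600)))
E
python3 -W ignore -c "
from ov import *
ov2('pics/ov2.png')"
```

```text
(no output)
```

View pics/ov2.png

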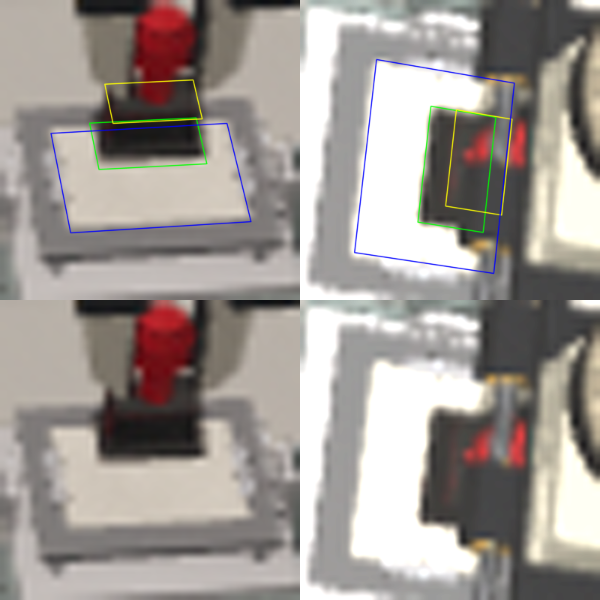

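The predicted outlines fall within about 1 px of the actual foot and label, and their directions agree within 1°. I'll correct the lateral offset and approach to about 4 mm.

Call:
{"name": "step_arm", "arguments": {
  "plan": [
    {"wx": -0.05,"wy": -0.01,"wz": -0.03,"tx": 0.07,"ty": 0.14,"tz": 0.1,"hand": 0},
    {"wx": 0,"wy": 0,"wz": 0,"tx": 0.07,"ty": 0.14,"tz": 0.2,"hand": 0},
    {"wx": 0,"wy": 0,"wz": 0,"tx": 0,"ty": 0,"tz": 0.3,"hand": 0},
    {"wx": 0,"wy": 0,"wz": 0,"tx": 0,"ty": 0,"tz": 0.3,"hand": 0},
    {"wx": 0,"wy": 0,"wz": 0,"tx": 0,"ty": 0,"tz": 0.3,"hand": 0},
    {"wx": 0,"wy": 0,"wz": 0,"tx": 0,"ty": 0,"tz": 0.3,"hand": 0},
    {"wx": 0,"wy": 0,"wz": 0,"tx": 0,"ty": 0,"tz": 0.2,"hand": 0},
    {"wx": 0,"wy": 0,"wz": 0,"tx": 0,"ty": 0,"tz": 0,"hand": 0},
    {"wx": 0,"wy": 0,"wz": 0,"tx": 0,"ty": 0,"tz": 0,"hand": 0},
    {"wx": 0,"wy": 0,"wz": 0,"tx": 0,"ty": 0,"tz": 0,"hand": 0}
  ]
}}

```text
clock: 9.2
position: [0.5348, 0.1727, 0.1257]
ee_rot: [-2.116, -1.916, -0.412]
force: [0.4, 0.4, -0.3]
width: 0.274
```

```bash
python3 -W ignore -c "
from ov import *
rep();ov2('pics/ov3.png')"
```

```text
clk 9.2 pos [0.5348 0.1727 0.1257] force n -0.43 F tool [0.29 0.32 0.43] T [-0.071 -0.497 -0.073] w 25.22
foot rel label in tool axes mm [-0.06  0.15 -4.44] need turn (6deg units) [-0.008 -0.     0.002] dq 0.001
```

View pics/ov3.png

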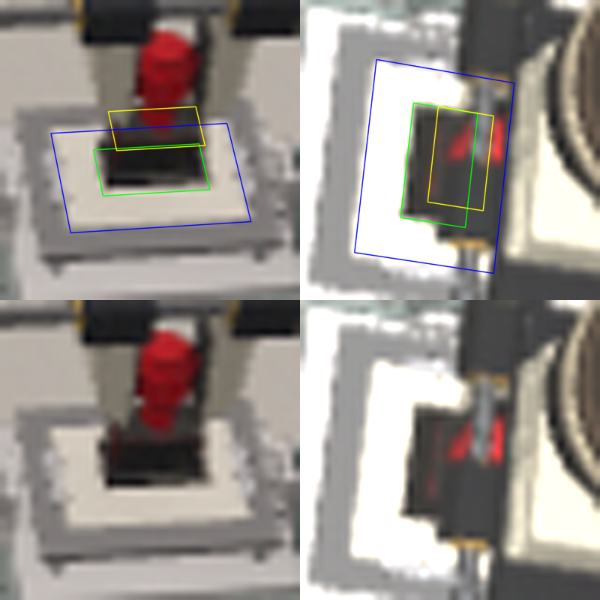

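The foot sits as predicted over the label centre, with about 4.4 mm of gap. Pressing slowly now, watching the force.

Call:
{"name": "step_arm", "arguments": {
  "plan": [
    {"wx": 0,"wy": 0,"wz": 0,"tx": 0,"ty": 0,"tz": 0.1,"hand": 0},
    {"wx": 0,"wy": 0,"wz": 0,"tx": 0,"ty": 0,"tz": 0.1,"hand": 0},
    {"wx": 0,"wy": 0,"wz": 0,"tx": 0,"ty": 0,"tz": 0.1,"hand": 0},
    {"wx": 0,"wy": 0,"wz": 0,"tx": 0,"ty": 0,"tz": 0.1,"hand": 0},
    {"wx": 0,"wy": 0,"wz": 0,"tx": 0,"ty": 0,"tz": 0.1,"hand": 0},
    {"wx": 0,"wy": 0,"wz": 0,"tx": 0,"ty": 0,"tz": 0.1,"hand": 0},
    {"wx": 0,"wy": 0,"wz": 0,"tx": 0,"ty": 0,"tz": 0,"hand": 0},
    {"wx": 0,"wy": 0,"wz": 0,"tx": 0,"ty": 0,"tz": 0,"hand": 0},
    {"wx": 0,"wy": 0,"wz": 0,"tx": 0,"ty": 0,"tz": 0,"hand": 0},
    {"wx": 0,"wy": 0,"wz": 0,"tx": 0,"ty": 0,"tz": 0,"hand": 0}
  ]
}}

```text
clock: 10.43
position: [0.535, 0.175, 0.1201]
ee_rot: [-2.116, -1.916, -0.411]
force: [-0.3, -1.1, 0.9]
width: 0.278
```

```bash
python3 -W ignore -c "
from ov import *
rep()"
```

```text
clk 10.4333 pos [0.535  0.175  0.1201] force n 1.22 F tool [-0.68 -0.19 -1.22] T [ 0.082 -0.504 -0.033] w 25.55
foot rel label in tool axes mm [-0.08  0.06  1.54] need turn (6deg units) [-0.009  0.001  0.002] dq 0.002
```

Call:
{"name": "step_arm", "arguments": {
  "plan": [
    {"wx": 0,"wy": 0,"wz": 0,"tx": 0,"ty": 0,"tz": 0.05,"hand": 0},
    {"wx": 0,"wy": 0,"wz": 0,"tx": 0,"ty": 0,"tz": 0.05,"hand": 0},
    {"wx": 0,"wy": 0,"wz": 0,"tx": 0,"ty": 0,"tz": 0.05,"hand": 0},
    {"wx": 0,"wy": 0,"wz": 0,"tx": 0,"ty": 0,"tz": 0.05,"hand": 0},
    {"wx": 0,"wy": 0,"wz": 0,"tx": 0,"ty": 0,"tz": 0,"hand": 0},
    {"wx": 0,"wy": 0,"wz": 0,"tx": 0,"ty": 0,"tz": 0,"hand": 0},
    {"wx": 0,"wy": 0,"wz": 0,"tx": 0,"ty": 0,"tz": 0,"hand": 0},
    {"wx": 0,"wy": 0,"wz": 0,"tx": 0,"ty": 0,"tz": 0,"hand": 0},
    {"wx": 0,"wy": 0,"wz": 0,"tx": 0,"ty": 0,"tz": 0,"hand": 0},
    {"wx": 0,"wy": 0,"wz": 0,"tx": 0,"ty": 0,"tz": 0,"hand": 0}
  ]
}}

```text
clock: 11.27
position: [0.5351, 0.1757, 0.1182]
ee_rot: [-2.116, -1.916, -0.412]
force: [-1.9, -2.0, 3.5]
width: 0.277
```

```bash
python3 -W ignore -c "
from ov import *
rep();ov2('pics/ov4.png')
rep()"
```

```text
clk 11.2667 pos [0.5351 0.1757 0.1182] force n 4.08 F tool [-0.7  -1.7  -4.08] T [ 0.243 -0.493 -0.038] w 25.44
foot rel label in tool axes mm [-0.1   0.09  3.58] need turn (6deg units) [-0.009  0.     0.002] dq 0.002
clk 11.6667 pos [0.5351 0.1757 0.1182] force n 3.83 F tool [-1.15 -1.36 -3.83] T [ 0.263 -0.508 -0.053] w 25.2
foot rel label in tool axes mm [-0.09  0.08  3.6 ] need turn (6deg units) [-0.009  0.     0.001] dq 0.002
```

View pics/ov4.png

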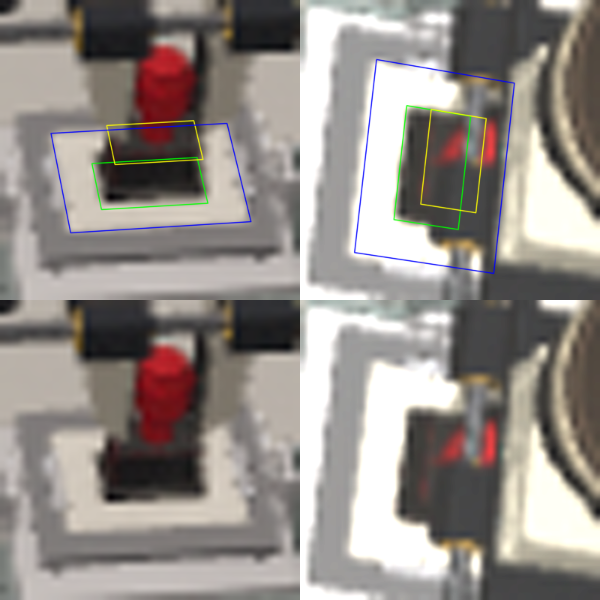

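```bash
python3 -W ignore - <<'E'
from ov import *
I,d,_=avg("side",6); cv2.imwrite("pics/s5.png",I.astype(np.uint8))
s=arm.observe(); R=Ro.from_rotvec(s["ee_rot"]).as_matrix()
v=cv2.resize(I[168:218,240:300].clip(0,255).astype(np.uint8),None,fx=13,fy=12,interpolation=cv2.INTER_CUBIC)
cv2.imwrite("pics/s5z.png",np.clip(v*1.3,0,255).astype(np.uint8))
# plane of label now from depth excluding foot
C=cloud("side",d); P=C.reshape(-1,3); P=P[np.isfinite(P).all(1)]
l=(P-L)@RL  # tool axes (z into the label)
rim=(abs(l[:,0])<.026)&(abs(l[:,1])<.035)&((abs(l[:,0])>.018)|(abs(l[:,1])>.026))&(abs(l[:,2])<.012)
q=l[rim]; A=np.c_[q[:,:2],np.ones(len(q))]
for _ in range(4):
    co=np.linalg.lstsq(A,q[:,2],rcond=None)[0]; r=q[:,2]-A@co; k=abs(r)<.003; A,q=A[k],q[k]
print("label plane in frame: slopes",co[:2],"sink mm",co[2]*1000,len(q),r.std())
E
```

```text
label plane in frame: slopes [-0.0041222  -0.00138598] sink mm 2.8642025908746787 109 0.000913720571705815
```

View pics/s5z.png

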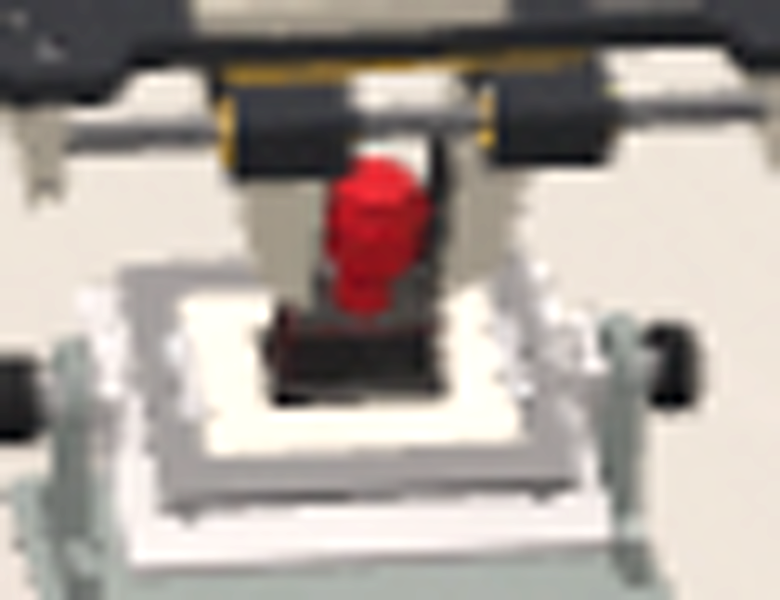

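```bash
python3 - <<'E'
from pl import *
n="side"; cal=CAL(n); o=-cal["R"].T@cal["t"]
def on(q,n,sink,scl,off):
    cal=CAL(n); o=-cal["R"].T@cal["t"]
    q=(np.array(q,float)+.5)/scl-.5+off
    r=cv2.undistortPoints(q.reshape(-1,1,2),cal["mtx"],cal["dist_coeffs"]).reshape(-1,2); D=np.c_[r,np.ones(len(r))]@cal["R"]
    c=L-nv*sink; X=o+D*(((c-o)@nv)/(D@nv))[:,None]; return ((X-L)@RL*1000).round(1)
print("side label BL,BR,TL:",on([(210,457),(522,437),(180,300)],n,.0025,(13,12),(240,168)))
print("side foot front L,R:",on([(270,405),(442,395)],n,.0025,(13,12),(240,168)))
# top: crop (235,182), scale 7.5 displayed
print("top label TL,BL:",on([(376-300,62),(352-300,256)],"top",.0025,(7.5,7.5),(235,182)))
print("top foot TL,BL:",on([(408-300,107),(397-300,218)],"top",.0025,(7.5,7.5),(235,182)))
E
```

```text
side label BL,BR,TL: [[-26.  -37.2   2.5]
 [-25.2  36.9   2.5]
 [ 29.3 -36.4   2.5]]
side foot front L,R: [[ -9.3 -20.6   2.5]
 [ -9.2  20.6   2.5]]
top label TL,BL: [[ 27.1  36.3   2.5]
 [ 27.8 -38.3   2.5]]
top foot TL,BL: [[ 12.5  21.3   2.5]
 [ 11.9 -21.4   2.5]]
```

Contact is confirmed: the platen is down about 2.5 mm by depth, and the label plane is parallel to the tool within 0.3°. The foot is centred within about 1 mm. I'll add a bit more press to reach the light 6 N.

Call:
{"name": "step_arm", "arguments": {
  "plan": [
    {"wx": 0,"wy": 0,"wz": 0,"tx": 0,"ty": -0.01,"tz": 0.05,"hand": 0},
    {"wx": 0,"wy": 0,"wz": 0,"tx": 0,"ty": -0.01,"tz": 0.05,"hand": 0},
    {"wx": 0,"wy": 0,"wz": 0,"tx": 0,"ty": -0.01,"tz": 0.05,"hand": 0},
    {"wx": 0,"wy": 0,"wz": 0,"tx": 0,"ty": 0,"tz": 0.03,"hand": 0},
    {"wx": 0,"wy": 0,"wz": 0,"tx": 0,"ty": 0,"tz": 0,"hand": 0},
    {"wx": 0,"wy": 0,"wz": 0,"tx": 0,"ty": 0,"tz": 0,"hand": 0},
    {"wx": 0,"wy": 0,"wz": 0,"tx": 0,"ty": 0,"tz": 0,"hand": 0},
    {"wx": 0,"wy": 0,"wz": 0,"tx": 0,"ty": 0,"tz": 0,"hand": 0},
    {"wx": 0,"wy": 0,"wz": 0,"tx": 0,"ty": 0,"tz": 0,"hand": 0},
    {"wx": 0,"wy": 0,"wz": 0,"tx": 0,"ty": 0,"tz": 0,"hand": 0}
  ]
}}

```text
clock: 12.8
position: [0.5351, 0.1763, 0.1167]
ee_rot: [-2.116, -1.916, -0.412]
force: [-2.2, -3.1, 4.9]
width: 0.277
```

```bash
python3 -W ignore - <<'E'
from ov import *
rep()
I,d,_=avg("side",6)
v=cv2.resize(I[168:218,240:300].clip(0,255).astype(np.uint8),None,fx=13,fy=12,interpolation=cv2.INTER_CUBIC)
cv2.imwrite("pics/s6z.png",np.clip(v*1.3,0,255).astype(np.uint8)); cv2.imwrite("pics/s6.png",I)
C=cloud("side",d); P=C.reshape(-1,3); P=P[np.isfinite(P).all(1)]
l=(P-L)@RL
rim=(abs(l[:,0])<.026)&(abs(l[:,1])<.035)&((abs(l[:,0])>.018)|(abs(l[:,1])>.026))&(abs(l[:,2])<.012)
q=l[rim]; A=np.c_[q[:,:2],np.ones(len(q))]
for _ in range(4):
    co=np.linalg.lstsq(A,q[:,2],rcond=None)[0]; r=q[:,2]-A@co; k=abs(r)<.003; A,q=A[k],q[k]
print("slopes",co[:2],"sink mm",co[2]*1000,len(q))
rep()
E
```

```text
clk 12.8 pos [0.5351 0.1763 0.1167] force n 5.82 F tool [-1.19 -1.86 -5.81] T [ 0.265 -0.629 -0.026] w 25.48
foot rel label in tool axes mm [-0.11  0.08  5.27] need turn (6deg units) [-0.004  0.     0.001] dq 0.002
slopes [-0.00377257 -0.00400694] sink mm 4.485640091084098 110
clk 13.1 pos [0.5351 0.1763 0.1167] force n 5.72 F tool [-1.3  -0.87 -5.72] T [ 0.202 -0.538 -0.082] w 25.35
foot rel label in tool axes mm [-0.1   0.08  5.28] need turn (6deg units) [-0.004  0.     0.001] dq 0.003[ WARN:0@8.838] global loadsave.cpp:1063 imwrite_ Unsupported depth image for selected encoder is fallbacked to CV_8U.
```

View pics/s6z.png

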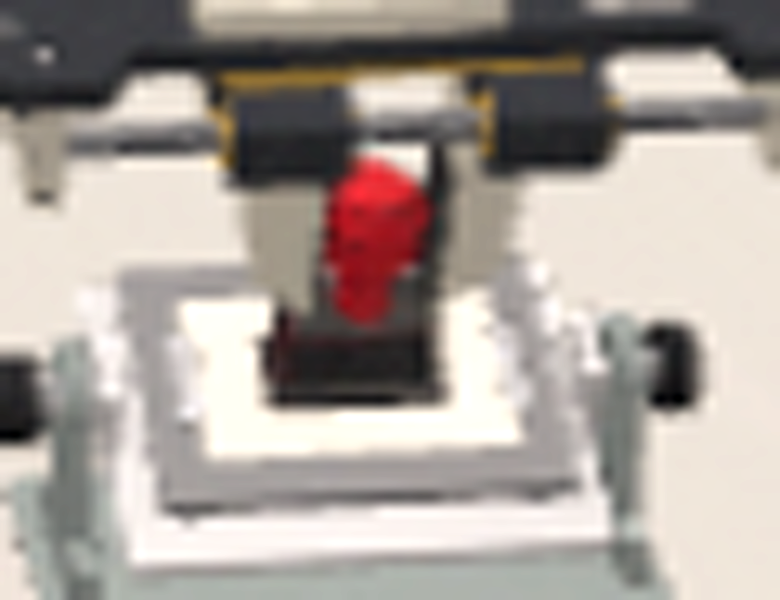

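View pics/s6.png

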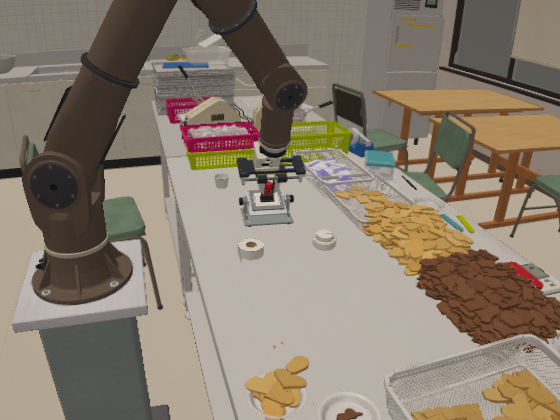

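```bash
python3 -c "
from pl import *
print(arm.sign_off())"
```

```text
the job is handed in; nothing more can be done
None
```

The stamp is gripped at 30 N by its handle and pressed flat on the middle of the label. I handed the job in at about 13.1 s. `arm.sign_off()` reports no verdict, so these are my own last checks:

- **Press:** The force along the label normal was about 5.8 N. Depth showed the platen pressed in about 4 to 4.5 mm. The arm was still and the grip opening was 25.4 mm.
- **Flatness:** I measured the slope at 0.385 rad. The label plane under load was within about 0.3° of the tool's tilt. I could not measure the foot's own tilt in the jaws separately.
- **Centring and direction:** Both cameras put the foot within about 1 mm of the label's middle. This was measured at about 4 N, before the last 1.8 mm of press, and the side picture afterwards looked the same. The foot's long side is within about 1° of the label's.
- **Other objects:** The label roll, timer and cup look undisturbed in the last side picture.

**Disagreements:**
- A sideways reading of about 1 to 2 N stayed on the tool while pressing; this may be friction or sensor bias.
- The fingers went about 1 mm deeper than the platen sank. That is within the calibration error, or the stamp slipped slightly in the grip.

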